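Gather sample pucks in a tray's pouring corner over a light pad

ROBOT

A 6-joint arm with a two-finger parallel gripper is mounted at the origin on the work surface. World frame = base frame: x ahead of the robot, y to its left, z up, the work surface at z = 0. Lengths are in m, angles in rad, forces in N, time in s.
With the tool pointing down it reaches from about 0.3 to 0.875 m from the base axis. Payload 6.4 kg.
Tool frame: the origin (TCP) lies at the very end of the fingers, on their centre line; the grasp point (between the pads) lies 19 mm behind it; z points along the fingers, y is the line along which they close (so a half turn about z gives the same grasp; the last joint's range is limited). The gripper opens to 85 mm and grips with 20 to 120 N. Pads are 22 mm wide; open, the fingers measure 114 mm over their backs; the gripper's body (76 mm by 85 mm) begins 54 mm behind the grasp point. The pads swing forward as they close: fully open they stand 13 mm farther back than shut.
Start: joints at [1.053, 0.181, 1.607, -0, 1.354, -0.206], TCP at [0.176, 0.547, 0.231] pointing down, gripper open.
Joint ranges: [-2.99, 2.99], [-0.89, 2.07], [0.3, 2.58], [-1.14, 4.28], [0, 2.63], [-3.12, 3.12]. Speed limits (rad/s): [2.57, 2.57, 3.01, 3.14, 3.14, 3.14].

INTERFACE

Orientations are given as a unit quaternion [w, x, y, z].
In Python, from bench import ctrl, imaging, sensors gives the robot as it stands (ctrl), with the cameras (imaging) and the readings (sensors).
- The arm moves only by the shell command python3 jog.py 'ROWS'. ROWS is a JSON list of rows, 1 to 10 of them, each of 7 numbers: dx, dy, dz in m, then a rotation vector rx, ry, rz in rad, then the opening from 0.0 (shut) to 1.0 (fully open); each row is the pose to reach, as a shift and turn from the pose commanded when the command began, along the tool's axes at that moment; what a row does not reach only later rows make up. A row lasts 1/8 s, in which the tool goes at most 0.0625 m and 0.188 rad, less where a joint would pass 70% of its speed; a pose out of reach is approached as far as the arm can. The fingers move at their own pace and stop on an object; the grip force is fixed at half the most. Time passes only in rows, so rows that do not move let the fingers close. It prints the time, the measured TCP pose, the force, the opening and the grip force at its end.
- sensors.get_obs(): the state, without advancing time (a new reading comes with each control period).
- imaging.camera(name): name is "scene" or "side" or "wrist"; returns the picture (384x512x3 uint8, blue, green, red); there is no depth.
- imaging.camera_params(name): a dict with "fovy" (degrees; the focal length in pixels is half the picture's height over the tangent of half this angle, whatever the lens; pixels are square), "cx", "cy" (the principal point, pixels), "view" (4x4, takes a point from world to camera coordinates). Camera axes: x right, y up, looking along -z (the intrinsics and any distortion apply to the point x, -y, -z); pixel columns grow to the right and rows downward; lengths in m; the calibration is good to about 2 mm. A picture is of the moment at which its call begins: read the wrist's pose just before it. camera_params takes no time and is no camera call; for the wrist camera it gives the pose at the moment of the call.
- ctrl.hand_in(): hands the job in; it is judged then, once.
The state is a dict: "time_s": time; "q": joint angles; "dq": joint speeds; "joint_efforts": joint torques, N m; "eef_pos": TCP position; "eef_rot": TCP orientation; "wrist_force": force on the tool from outside, world axes, zero at the start; "torque": the same for the moment, N m; "opening": opening from 0.0 (shut) to 1.0 (fully open); "grasp_force": force on a finger pad.
Only numpy, scipy, OpenCV 4.12 (cv2) and the standard library are available. Lean on these libraries where they do the work, as an engineer would, in place of code of your own. Each camera call takes 0.05 s, during which the arm holds its last target. There are 200 camera calls.

TASK

Turn the light pad's dimmer knob so that its pointer meets the long index mark, and leave it there. Then pick up the pale inspection tray by its bridge handle and tilt it until all three steel pucks have slid together into the corner with the pouring lip, without spilling any or knocking over or shifting the bottle, jar and beaker. Finish while still holding the tray tilted and still in the air, clear of the pad, with that corner and its pucks above the lit panel.

Things in the scene. Friction and masses are not known exactly. Their poses are not given: they have to be found in the camera images.
- tray: Open tray of smooth pale plastic, 200 mm (its x) by 150 mm (its y), about 0.27-0.47 kg; walls 32 mm high, walls and floor 4 mm thick. Origin: centre of the underside; z up. A steel bridge handle spans it along x at y = 0. At the (-x, +y) corner the walls are only 20 mm high for 36 mm each way and a flat L-shaped pouring lip juts out 16 mm along both.
- tray_handle (a point): Middle of the handle bar, where to grip it: in the tray's frame (0, 0, 85 mm); axes as the tray's. The bar runs 200 mm along x, is 14 mm wide along y and 20 mm tall, 75 to 95 mm above the tray's underside, with a post (8 by 14 mm) down to the floor at each end.
- tray_corner (a point): Inner corner of the tray's floor at the pouring lip: in the tray's frame (-96, 71, 4 mm). Axes as the tray's.
- dimmer (a joint): Angle of the dimmer knob in rad, 0 to 2.8, growing clockwise seen from above. At 0 the pointer points along the pad's +x; the long index mark is at 1.40 rad, and the short marks are every 0.35 rad from 0 to 2.8. It turns with light friction (0.04 N m) and stays where it is left.
- dimmer_grip (a point): On the knob's axis, 47.5 mm above the bench: the height to grip. The knob is a grey bar 42 mm long, 13 mm wide, its top 57.5 mm above the bench, on a disc of radius 23 mm whose top is 25.5 mm above the bench. A white line on its top and end marks the pointer end. x: along the bar to the pointer end; z up; turns with the knob.
- pad_light (a point): Centre of the lit white panel, 170 mm (x) by 230 mm (y), on the top of the light pad, 18 mm above the bench. The pad is a grey slab 240 mm (x) by 250 mm (y), fixed to the bench, centred 28 mm towards -x from this point; its x points away from the dimmer, whose axis is 116 mm from this point along -x. z up.
- puck1: Loose polished steel puck, a disc 18 mm in diameter and 9 mm tall, 18 g, lying in the tray, one of three alike; it slides on the tray's floor and walls with a friction of about 0.15. Origin: centre of its underside as it lies at the start.
- puck2: Loose polished steel puck, a disc 18 mm in diameter and 9 mm tall, 18 g, lying in the tray, one of three alike; it slides on the tray's floor and walls with a friction of about 0.15. Origin: centre of its underside as it lies at the start.
- puck3: Loose polished steel puck, a disc 18 mm in diameter and 9 mm tall, 18 g, lying in the tray, one of three alike; it slides on the tray's floor and walls with a friction of about 0.15. Origin: centre of its underside as it lies at the start.
- reagent: Bystander: closed amber bottle, 56 mm in diameter, 130 mm tall, loose. Origin: centre of its underside.
- beaker: Bystander: white beaker, 70 mm in diameter, 90 mm tall, loose. Origin: centre of its underside.
- jar: Bystander: closed jar, 60 mm in diameter, 80 mm tall, loose. Origin: centre of its underside.

How it is judged:
By the outcome, as a careful person would: the job done as asked, in the order asked, and still so for the second after the job is handed in, while the arm keeps its last pose, push and grip.
It also fails if it takes over 59 s, if anything falls off the work surface, if the arm or the gripper's body presses on something with over 40 N, if the wrist force passes 120 N, or if a joint passes its speed limit or range.

## Working session

There is one attempt and no reset: what is moved stays moved. The work goes in short steps, Python scripts to look and compute and a shell command to move; the robot and the scene stay as the last step left them, time stands still between calls to the robot, and variables do not carry over. Pictures are saved under pics/ and viewed, at most 10 in all, crops included, and the job is handed in when it is done.

```bash
ls; mkdir -p pics
python3 - <<'E'
from bench import ctrl, imaging, sensors
import cv2,numpy as np
for n in("scene","side"):
    cv2.imwrite(f"pics/{n}0.png",imaging.camera(n)); print(n,imaging.camera_params(n))
print(imaging.camera_params("wrist"))
o=sensors.get_obs();print(o)
E
```

```text
bench.py
jog.py
pics
scene {'fovy': 56.25966395604414, 'cx': 252.95532026553172, 'cy': 186.05098747314133, 'view': array([[ 0.07190182,  0.9973966 ,  0.00549057, -0.0587604 ],
       [-0.70265669,  0.04674573,  0.70999184,  0.38788217],
       [ 0.70788679, -0.0549077 ,  0.7041885 , -1.68373196],
       [ 0.        ,  0.        ,  0.        ,  1.        ]])}
side {'fovy': 57.09279216668157, 'cx': 257.7539348761178, 'cy': 194.64101836905286, 'view': array([[-0.99785002, -0.06513039, -0.00730571,  0.61649902],
       [ 0.0358426 , -0.63563842,  0.7711544 , -0.08776419],
       [-0.05486938,  0.76923458,  0.63660625, -1.09034649],
       [ 0.        ,  0.        ,  0.        ,  1.        ]])}
{'fovy': 61.219330644263685, 'cx': 250.79013928648075, 'cy': 192.0446130162332, 'view': array([[ 3.07805320e-01,  9.51449018e-01, -8.06683114e-04,
        -5.75032203e-01],
       [-9.05712432e-01,  2.92749057e-01, -3.06566438e-01,
         3.97431459e-02],
       [-2.91446181e-01,  9.50934035e-02,  9.51848921e-01,
        -3.79939774e-01],
       [ 0.00000000e+00,  0.00000000e+00,  0.00000000e+00,
         1.00000000e+00]])}
{'time_s': 0.1, 'q': array([ 1.05270370e+00,  1.81481386e-01,  1.60788415e+00, -2.39618064e-05,
        1.35380749e+00, -2.06296830e-01]), 'dq': array([ 8.50931893e-05, -6.92632425e-04, -3.50719425e-03, -1.66247386e-04,
        1.74023540e-03, -5.47256341e-04]), 'joint_efforts': array([ 8.31742568e-07, -4.45877981e+01, -3.52240634e+01, -4.05297378e-04,
        4.15507136e-03,  5.24849540e-06]), 'eef_pos': array([0.17613309, 0.54684521, 0.23047755]), 'eef_rot': array([-2.69044413e-04,  1.55264567e-01,  9.87872608e-01, -7.43061608e-04]), 'wrist_force': array([-0.1687031 ,  0.00934476,  0.1406662 ]), 'torque': array([ 0.05735427, -0.03817358,  0.01467078]), 'grasp_force': 0.0, 'opening': 1.0055642103676952}
```

View pics/scene0.png

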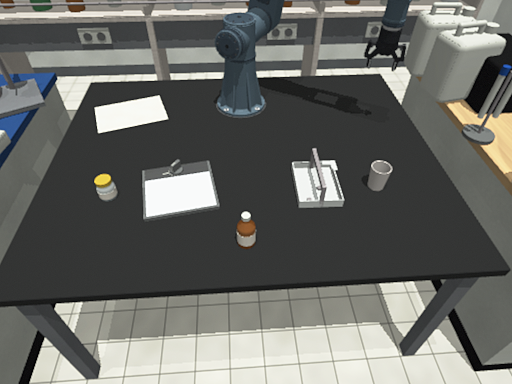

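View pics/side0.png

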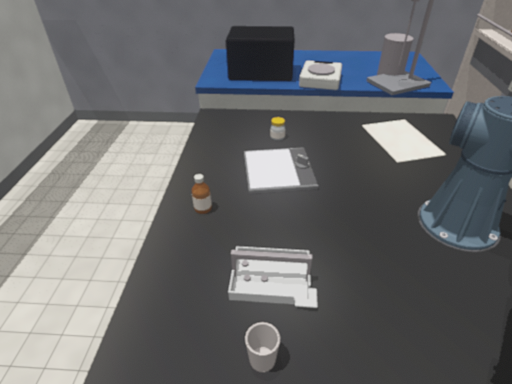

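The scene view shows the pad panel centred near (180,193) with the knob at (172,168). The tray is at (317,183) with its lip at (332,165), the bottle at (246,232), the jar at (106,190) and the beaker at (379,175). In the side view the tray is at (272,275) with its lip at (306,298), the pad at (280,168) and the knob at (302,160).

Run:
```python
import cv2,numpy as np
a=cv2.imread("pics/scene0.png");b=cv2.imread("pics/side0.png")
f=lambda i,x,y:cv2.resize(i[y:y+75,x:x+100],(400,300),interpolation=cv2.INTER_CUBIC)
m=np.vstack([np.hstack([f(a,130,150),f(a,270,140)]),np.hstack([f(b,235,120),f(b,225,235)])])
cv2.imwrite("pics/m1.png",m)
```

```text
(no output)
```

View pics/m1.png

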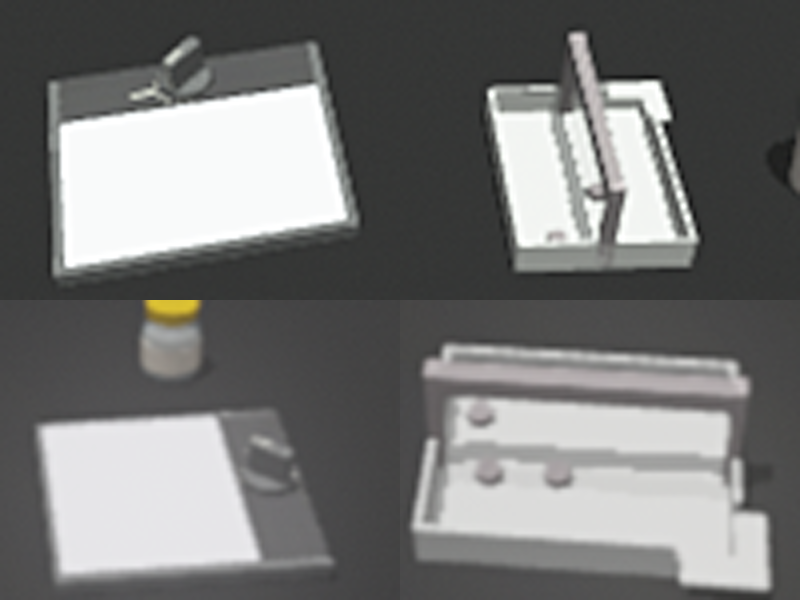

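The crops show the panel's four corners in both views, with the index mark lying towards -y from the knob. They also show the tray's handle ends, its wall corners and three pucks near the +x end. I'll triangulate these points.

```bash
cat > h.py <<'E'
import numpy as np,cv2
from scipy.optimize import least_squares
from scipy.spatial.transform import Rotation as R
from bench import ctrl, imaging, sensors
def proj(P,c,k=0):
    v=np.array(c["view"]);p=v[:3,:3]@P+v[:3,3];f=192/np.tan(np.radians(c["fovy"])/2)
    x,y=p[0]/-p[2],-p[1]/-p[2];r2=x*x+y*y
    return np.array([c["cx"]+f*x*(1+k*r2),c["cy"]+f*y*(1+k*r2)])
def tri(obs,k=0,z=None):
    "obs: [(cam,u,v)]; z: known height for one view"
    g=lambda p:p if z is None else np.r_[p[:2],z]
    r=least_squares(lambda p:np.concatenate([proj(g(p),c,k)-[u,v] for c,u,v in obs]),[.5,0,.03][:3 if z is None else 2])
    return g(r.x),np.abs(r.fun).max()
E
python3 - <<'E'
from h import *
s,d=imaging.camera_params("scene"),imaging.camera_params("side")
T=dict(A=(145,180.75,289.5,148.75),B=(210,171.25,300,185),C=(217.5,204.25,249.25,188.75),D=(146.25,217.5,244.5,151.25),
h0=(314.5,148.75,312.25,255.75),h1=(324.25,187.5,231,251.25),pp=(344.25,200,228.5,292.5),pm=(298.75,202,235.75,246.75),mm=(292,163,309.25,250.75))
for k,(a,b,c,e) in T.items():
    p,r=tri([(s,a,b),(d,c,e)]);print(k,p.round(4),round(r,1))
for n,(a,b,c,e) in dict(jar=(107,199,278,137),bottle=(246,246,202,211),beaker=(377,189,263,366)).items(): print(n,tri([(s,a,b)],z=0)[0],tri([(d,c,e)],z=0)[0])
print(proj(np.zeros(3),s),proj(np.zeros(3),d))
o=sensors.get_obs();print(R.from_quat(np.roll(o["eef_rot"],-1)).as_matrix().round(3))
E
```

```text
A [ 0.5178 -0.3663  0.0194] 0.5
B [ 0.4829 -0.1356  0.0201] 0.6
C [ 0.6533 -0.107   0.0214] 0.1
D [ 0.6928 -0.3377  0.0202] 0.5
h0 [0.4686 0.2445 0.0968] 1.1
h1 [0.6692 0.2391 0.0954] 0.4
pp [0.6695 0.3161 0.0317] 0.4
pm [0.6684 0.1637 0.0295] 0.0
mm [0.4666 0.169  0.0301] 0.8
jar [ 0.58325584 -0.49000431  0.        ] [ 0.5637136  -0.49152778  0.        ]
bottle [ 0.81352045 -0.02122157  0.        ] [ 0.79920805 -0.00975346  0.        ]
beaker [0.59772851 0.46114215 0.        ] [0.57564708 0.47327489 0.        ]
[240.42194154 103.31713765] [457.31071352 223.04972353]
[[-0.952  0.307 -0.001]
 [ 0.307  0.952 -0.001]
 [ 0.    -0.002 -1.   ]]
```

Panel centre is about (0.587,-0.237) with the pad yawed about 9°, so the knob is near (0.472,-0.255). The tray centre is about (0.569,0.242), yawed -1.5°. Next I'll move above the knob for a wrist view.

```bash
python3 jog.py '[[-0.036,-0.046,0,0,0,0,1],[-0.072,-0.092,0,0,0,0,1],[-0.108,-0.138,0,0,0,0,1],[-0.144,-0.184,0,0,0,0,1],[-0.18,-0.23,0,0,0,0,1],[-0.216,-0.276,0,0,0,0,1],[-0.252,-0.322,0,0,0,0,1],[-0.288,-0.368,0,0,0,0,1],[-0.324,-0.414,0,0,0,0,1],[-0.36,-0.46,0,0,0,0,1]]'
```

```text
time_s: 1.35
eef_pos: [0.3781, -0.0029, 0.2313]
eef_rot: [0.0, 0.155, 0.988, 0.0]
wrist_force: [2.3, 0.9, 0.2]
opening: 0.999
grasp_force: 0.0
```

```bash
python3 jog.py '[[-0.036,-0.046,0,0,0,0,1],[-0.072,-0.092,0,0,0,0,1],[-0.11,-0.14,0,0,0,0,1],[-0.145,-0.185,0,0,0,0,1],[-0.167,-0.211,0,0,0,0,1],[-0.167,-0.211,0,0,0,0,1],[-0.167,-0.211,0,0,0,0,1]]'
python3 - <<'E'
from h import *
import pickle
c=imaging.camera_params("wrist");i=imaging.camera("wrist");pickle.dump(c,open("w1.pkl","wb"));cv2.imwrite("pics/w1.png",i);print(sensors.get_obs()["q"])
print(proj(np.array([.472,-.2546,.0575]),c))
E
```

```text
time_s: 2.22
eef_pos: [0.4716, -0.2522, 0.2307]
eef_rot: [-0.001, 0.155, 0.988, 0.001]
wrist_force: [-0.2, 0.1, 0.4]
opening: 1.001
grasp_force: 0.0
[-7.12778769e-01  9.20651058e-02  1.70750779e+00  1.59517944e-04
  1.34326057e+00 -1.97241679e+00]
[247.66831979 170.59100882]
```

View pics/w1.png

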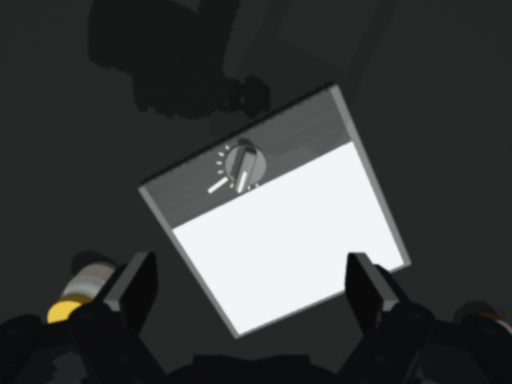

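The wrist view shows the knob bar from (252,152) to (240,190), with its white line at the lower end. The long mark is at (217,186). I'll zoom in.

Run:
```python
import cv2
i=cv2.imread("pics/w1.png")[135:207,200:272]
cv2.imwrite("pics/w1z.png",cv2.resize(i,(576,576),interpolation=cv2.INTER_CUBIC))
```

```text
(no output)
```

View pics/w1z.png

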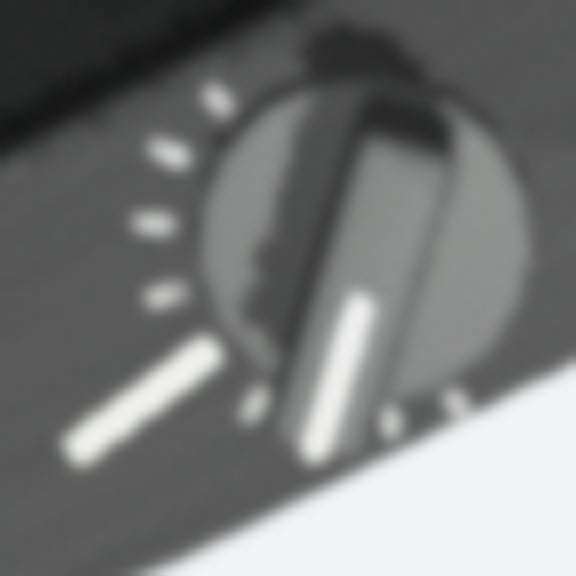

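Run:
```python
from h import *
import pickle
c=pickle.load(open("w1.pkl","rb"))
g=lambda x,y,z:tri([(c,200+x/8-.44,135+y/8-.44)],z=z)[0]
M={0:(455,402),.35:(391,422),1.05:(255,405),1.75:(163,295),2.1:(153,223),2.45:(168,153),2.8:(217,101)}
pts=np.array([g(*p,.018)[:2] for p in M.values()]);th=np.array(list(M))
f=lambda v:np.concatenate([v[:2]+v[2]*np.c_[np.cos(v[3]-th),np.sin(v[3]-th)]-pts]).ravel()
r=least_squares(f,[.47,-.25,.03,.15]);print("axis,rad,yaw",r.x,np.abs(r.fun).max())
a,b=g(75,450,.018),g(210,350,.018);print("long dir",np.arctan2(*(a-b)[1::-1]),"exp",r.x[3]-1.4)
print("disc ctr",g(366,243,.0255))
a,b=g(361,300,.0575),g(322,430,.0575);print("line",a,b,np.arctan2(*(b-a)[1::-1]))
q=[g(368,140,.0575),g(443,155,.0575)];print("far",q)
print("theta",r.x[3]-np.arctan2(*(b-r.x.tolist()[0:2]+[0] if False else (b-a))[1::-1]))
```

```text
axis,rad,yaw [ 0.47267001 -0.25868765  0.02853314  0.17533652] 0.0010912502970051863
long dir -1.237959429068484 exp -1.2246634758400319
disc ctr [ 0.47264706 -0.25778656  0.0255    ]
line [ 0.47251804 -0.25791778  0.0575    ] [ 0.4871842 -0.2679881  0.0575   ] -0.6017006824401882
far [array([ 0.4535344 , -0.25074812,  0.0575    ]), array([ 0.45815641, -0.24253889,  0.0575    ])]
theta 0.7770372066001562
```

```bash
python3 jog.py '[[-0.003,-0.0055,0.04,0,0,0.15,1],[-0.003,-0.0055,0.09,0,0,0.288,1],[-0.003,-0.0055,0.14,0,0,0.288,1],[-0.003,-0.0055,0.18,0,0,0.288,1],[-0.003,-0.0055,0.197,0,0,0.288,1],[-0.003,-0.0055,0.197,0,0,0.288,1],[-0.003,-0.0055,0.197,0,0,0.288,0.3],[-0.003,-0.0055,0.197,0,0,0.288,0],[-0.003,-0.0055,0.197,0,0,0.288,0],[-0.003,-0.0055,0.197,0,0,0.288,0]]';python3 jog.py '[[0,0,0,0,0,0,0],[0,0,0,0,0,0,0],[0,0,0,0,0,0,0]]'
```

```text
time_s: 3.52
eef_pos: [0.4735, -0.2595, 0.0348]
eef_rot: [0.0, 0.295, 0.955, -0.0]
wrist_force: [-5.4, -7.3, 11.2]
opening: 0.143
grasp_force: 23.7
time_s: 3.9
eef_pos: [0.4734, -0.2596, 0.035]
eef_rot: [0.0, 0.295, 0.955, -0.0]
wrist_force: [-2.3, 0.1, 5.9]
opening: 0.141
grasp_force: 59.3
```

```bash
python3 jog.py '[[0,0,0,0,0,0.12,0],[0,0,0,0,0,0.24,0],[0,0,0,0,0,0.36,0],[0,0,0,0,0,0.48,0],[0,0,0,0,0,0.59,0],[0,0,0,0,0,0.637,0],[0,0,0,0,0,0.637,0],[0,0,0,0,0,0.637,0]]';python3 jog.py '[[0,0,0,0,0,0,0.5],[0,0,0,0,0,0,1],[0,0,0,0,0,0,1],[0,0,0,0,0,0,1],[0,0,0,0,0,0,1],[0,0,-0.05,0,0,0,1],[0,0,-0.1,0,0,0,1],[0,0,-0.15,0,0,0,1],[0,0,-0.195,0,0,0,1],[0,0,-0.195,0,0,0,1]]';python3 - <<'E'
from h import *
import pickle
c=imaging.camera_params("wrist");i=imaging.camera("wrist");pickle.dump(c,open("w2.pkl","wb"));cv2.imwrite("pics/w2.png",i);print(sensors.get_obs()["q"])
u,v=proj(np.array([.4727,-.258,.0255]),c);u,v=int(u)-36,int(v)-36;print(u,v)
cv2.imwrite("pics/w2z.png",cv2.resize(i[v:v+72,u:u+72],(576,576),interpolation=cv2.INTER_CUBIC))
E
```

```text
time_s: 4.9
eef_pos: [0.4726, -0.2603, 0.035]
eef_rot: [-0.0, 0.58, 0.815, -0.001]
wrist_force: [-6.3, -3.1, 7.5]
opening: 0.137
grasp_force: 59.7
time_s: 6.15
eef_pos: [0.4753, -0.2608, 0.234]
eef_rot: [0.004, 0.58, 0.815, -0.0]
wrist_force: [-0.3, 0.1, -0.2]
opening: 1.001
grasp_force: 0.0
[-7.20926046e-01  1.01418643e-01  1.69669199e+00  4.93261446e-06
  1.33933043e+00 -1.05505022e+00]
211 122
```

View pics/w2z.png

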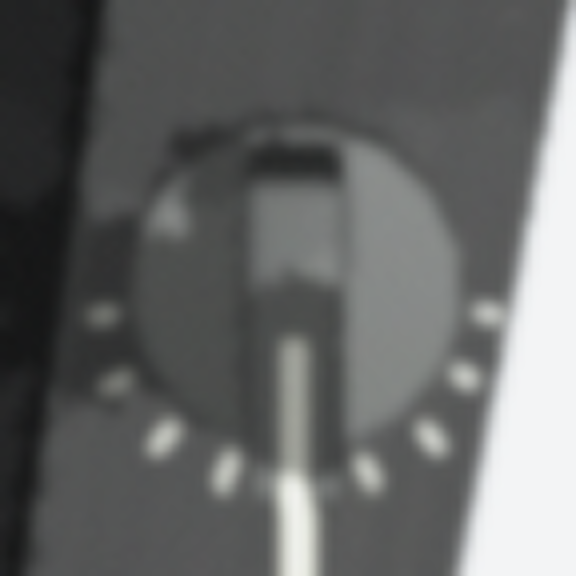

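The pointer line at (293,340–470) runs straight into the long mark at (297,480–570). I'll check the angle numerically.

Run:
```python
from h import *
import pickle
c=pickle.load(open("w2.pkl","rb"));i=cv2.imread("pics/w2.png")
g=lambda x,y,z:tri([(c,211+x/8-.44,122+y/8-.44)],z=z)[0]
M={0:(487,314),.35:(464,377),.7:(431,440),1.05:(369,473),1.75:(227,473),2.1:(164,440),2.45:(115,382),2.8:(102,315)}
pts=np.array([g(*p,.018)[:2] for p in M.values()]);th=np.array(list(M))
f=lambda v:(v[:2]+v[2]*np.c_[np.cos(v[3]-th),np.sin(v[3]-th)]-pts).ravel()
r=least_squares(f,[.47,-.25,.03,.15]);print(r.x,np.abs(r.fun).max())
d=lambda a,b:np.arctan2(*(b-a)[1::-1])
print("theta line",r.x[3]-d(g(293,345,.0575),g(293,465,.0575)),"bar edges",[r.x[3]-d(g(x0,185,.0575),g(x1,440,.0575)) for x0,x1 in((249,245),(340,343))])
# long mark lower part centroid
G=cv2.cvtColor(i,cv2.COLOR_BGR2GRAY)[185:205,235:265].astype(int)
for k in range(0,20,2): 
    w=np.clip(G[k]-130,0,None); print(185+k,(w*np.arange(235,265)).sum()/max(w.sum(),1),w.sum())
```

```text
[ 0.47258797 -0.25875087  0.02864672  0.17012488] 0.0011754647210736602
theta line 1.4112872375288537 bar edges [np.float64(1.4322022556431833), np.float64(1.3939067721592249)]
185 247.57635467980296 406
187 247.80882352941177 408
189 247.82598039215685 408
191 247.82758620689654 406
193 247.8246913580247 405
195 247.83004926108376 406
197 247.82920792079207 404
199 247.84382871536525 397
201 247.80786026200875 229
203 0.0 0
```

The knob sits at θ≈1.41, so that part is done. Now I'll move above the tray and turn the tool onto the handle.

```bash
python3 jog.py '[[0.05,0.028,0,0,0,-0.13,1],[0.1,0.056,0,0,0,-0.27,1],[0.15,0.084,0,0,0,-0.4,1],[0.2,0.112,0,0,0,-0.54,1],[0.25,0.14,0,0,0,-0.67,1],[0.3,0.168,0,0,0,-0.81,1],[0.35,0.197,0,0,0,-0.94,1],[0.4,0.226,0,0,0,-1.08,1],[0.445,0.252,0,0,0,-1.21,1],[0.445,0.252,0,0,0,-1.21,1]]';python3 jog.py '[[0,0,0,0,0,0,1],[0,0,0,0,0,0,1]]'
python3 - <<'E'
from h import *
import pickle
c=imaging.camera_params("wrist");i=imaging.camera("wrist");pickle.dump(c,open("w3.pkl","wb"));cv2.imwrite("pics/w3.png",i);print(sensors.get_obs()["q"],sensors.get_obs()["eef_pos"])
E
```

```text
time_s: 7.45
eef_pos: [0.5641, 0.2471, 0.2266]
eef_rot: [-0.002, 0.011, 1.0, -0.0]
wrist_force: [-1.1, -1.5, -0.6]
opening: 0.998
grasp_force: 0.0
time_s: 7.7
eef_pos: [0.5651, 0.2426, 0.2284]
eef_rot: [-0.001, 0.014, 1.0, -0.0]
wrist_force: [-0.2, 0.5, 0.3]
opening: 0.998
grasp_force: 0.0
[ 2.12694001e-01  2.71548759e-01  1.50294737e+00 -2.18999410e-04
  1.36798789e+00 -1.32923709e+00] [0.56535889 0.24254091 0.22883047]
```

View pics/w3.png

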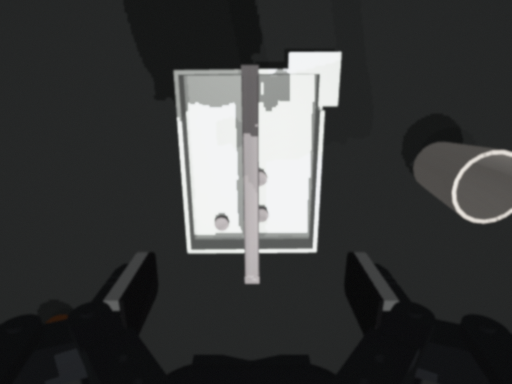

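The wrist view shows the bar from (249.5,66) to (252,283) and the pucks at (222,222), (263,178) and (262,213). The lip is at (315,78) and the beaker is to the right at (485,185).

Run:
```python
from h import *
import pickle
c=pickle.load(open("w3.pkl","rb"));s=imaging.camera_params("scene");d=imaging.camera_params("side")
a,b=[tri([(c,*p)],z=.095)[0] for p in((249.5,66),(252,279))]
print("bar z=.095",a,b,(a+b)/2,np.arctan2(*(b-a)[1::-1]))
print("tri ends",tri([(c,249.5,66),(s,314.5,148.75),(d,312.25,254)]),tri([(c,252,279),(s,324.25,187.5),(d,231,250)]))
for p in((176,71),(324,70),(188,252),(318,252)):print("rim",tri([(c,*p)],z=.032)[0])
for p in((222,221),(263,177),(262,212)):print("puck",tri([(c,*p)],z=.013)[0])
```

```text
bar z=.095 [0.47106554 0.24485682 0.095     ] [0.66573748 0.24126733 0.095     ] [0.56840151 0.24306208 0.095     ] -0.01843661432666649
tri ends (array([0.47130835, 0.24472979, 0.10162014]), np.float64(1.699578291271962)) (array([0.66638688, 0.2406857 , 0.0951128 ]), np.float64(2.1231237679196227))
rim [0.46971872 0.17251    0.032     ]
rim [0.47312335 0.31760096 0.032     ]
rim [0.66788942 0.16665137 0.032     ]
rim [0.6724005  0.31839378 0.032     ]
puck [0.6379431  0.20650325 0.013     ]
puck [0.58502733 0.25643868 0.013     ]
puck [0.62784931 0.25447196 0.013     ]
```

```bash
python3 jog.py '[[-0.0045,0.0005,0.04,0,0,0,1],[-0.0045,0.0005,0.08,0,0,0,1],[-0.0045,0.0005,0.12,0,0,0,1],[-0.0045,0.0005,0.15,0,0,0,1],[-0.0045,0.0005,0.162,0,0,0,1],[-0.0045,0.0005,0.162,0,0,0,1],[-0.0045,0.0005,0.162,0,0,0,0.3],[-0.0045,0.0005,0.162,0,0,0,0],[-0.0045,0.0005,0.162,0,0,0,0],[-0.0045,0.0005,0.162,0,0,0,0]]';python3 jog.py '[[0,0,0,0,0,0,0],[0,0,0,0,0,0,0],[0,0,0,0,0,0,0],[0,0,0,0,0,0,0]]'
```

```text
time_s: 9.0
eef_pos: [0.5703, 0.244, 0.068]
eef_rot: [0.0, 0.013, 1.0, -0.0]
wrist_force: [-8.1, 0.0, 10.4]
opening: 0.151
grasp_force: 60.4
time_s: 9.5
eef_pos: [0.5705, 0.2441, 0.068]
eef_rot: [0.0, 0.013, 1.0, -0.0]
wrist_force: [-0.6, -2.5, 6.3]
opening: 0.151
grasp_force: 59.8
```

```bash
python3 jog.py '[[0,0,-0.01,0,0,0,0],[0,0,-0.03,0,0,0,0],[0,0,-0.06,0,0,0,0],[0,0,-0.09,0,0,0,0],[0,0,-0.12,0,0,0,0],[0,0,-0.15,0,0,0,0],[0,0,-0.18,0,0,0,0],[0,0,-0.2,0,0,0,0],[0,0,-0.215,0,0,0,0],[0,0,-0.22,0,0,0,0]]'
```

```text
time_s: 10.75
eef_pos: [0.5701, 0.2443, 0.2881]
eef_rot: [0.0, 0.013, 1.0, 0.0]
wrist_force: [-0.6, 0.3, -5.0]
opening: 0.15
grasp_force: 58.7
```

```bash
python3 jog.py '[[0,-0.008,0,0,0,0,0],[-0.004,-0.024,0,0,0,0,0],[-0.008,-0.05,0,0,0,0,0],[-0.014,-0.085,0,0,0,0,0],[-0.02,-0.12,0,0,0,0,0],[-0.026,-0.16,0,0,0,0,0],[-0.032,-0.2,0,0,0,0,0],[-0.038,-0.24,0,0,0,0,0],[-0.045,-0.28,0,0,0,0,0],[-0.051,-0.32,0,0,0,0,0]]'; python3 jog.py '[[-0.006,-0.04,0,0,0,0,0],[-0.012,-0.08,0,0,0,0,0],[-0.018,-0.115,0,0,0,0,0],[-0.024,-0.145,0,0,0,0,0],[-0.028,-0.17,0,0,0,0,0],[-0.031,-0.187,0,0,0,0,0],[-0.033,-0.197,0,0,0,0,0],[-0.033,-0.202,0,0,0,0,0]]'
python3 - <<'E'
from h import *
o=sensors.get_obs();print(o["q"])
R0=R.from_quat(np.roll(o["eef_rot"],-1))
# tray in tool frame: tool x=-tray x, tool y=tray y, z=-z ; corner rel. grip
cor=R0.inv().apply(R.from_euler('z',-.02).apply([-.096,.071,-.081]))+[0,0,-.019]
for rx in(.2,.3,.4,-.3):
  for ry in(.3,-.3):
    r=R0*R.from_rotvec([rx,ry,0]);n=-r.apply([0,0,1]);print(rx,ry,"n",n.round(3),"corner-TCP",r.apply(cor).round(3))
E
```

```text
time_s: 12.0
eef_pos: [0.6118, -0.0796, 0.2862]
eef_rot: [-0.001, 0.014, 1.0, 0.0]
wrist_force: [0.4, 0.5, -4.7]
opening: 0.153
grasp_force: 58.7
time_s: 13.0
eef_pos: [0.6401, -0.2799, 0.2872]
eef_rot: [-0.0, 0.013, 1.0, 0.0]
wrist_force: [0.2, -0.1, -4.1]
opening: 0.152
grasp_force: 58.7
[-5.81737947e-01  4.19148308e-01  1.19478590e+00  2.26871615e-04
  1.52802313e+00 -2.12599997e+00]
0.2 0.3 n [0.299 0.187 0.936] corner-TCP [-0.111  0.063 -0.043]
0.2 -0.3 n [-0.288  0.203  0.936] corner-TCP [-0.07   0.056 -0.1  ]
0.3 0.3 n [0.299 0.283 0.911] corner-TCP [-0.112  0.056 -0.049]
0.3 -0.3 n [-0.283  0.298  0.912] corner-TCP [-0.07   0.047 -0.105]
0.4 0.3 n [0.298 0.375 0.878] corner-TCP [-0.113  0.05  -0.054]
0.4 -0.3 n [-0.277  0.391  0.878] corner-TCP [-0.069  0.037 -0.109]
-0.3 0.3 n [ 0.283 -0.299  0.911] corner-TCP [-0.105  0.084 -0.008]
-0.3 -0.3 n [-0.299 -0.284  0.911] corner-TCP [-0.075  0.092 -0.064]
```

```bash
python3 jog.py '[[0,0,0,0.03,0,0,0],[0,0,0,0.06,-0.01,0,0],[0,0,0,0.1,-0.02,0,0],[0,0,0,0.14,-0.03,0,0],[0,0,0,0.17,-0.04,0,0],[0,0,0,0.2,-0.05,0,0],[0,0,0,0.22,-0.05,0,0],[0,0,0,0.24,-0.06,0,0],[0,0,0,0.26,-0.06,0,0],[0,0,0,0.26,-0.06,0,0]]'; python3 jog.py '[[0,0,0,0,0,0,0],[0,0,0,0,0,0,0],[0,0,0,0,0,0,0],[0,0,0,0,0,0,0]]'
python3 - <<'E'
from h import *
i=np.hstack([cv2.resize(imaging.camera("wrist"),(400,300)),cv2.resize(imaging.camera("side")[90:240,180:380],(400,300),interpolation=cv2.INTER_CUBIC)])
cv2.imwrite("pics/t1.png",i);print(sensors.get_obs()["q"])
E
```

```text
time_s: 14.25
eef_pos: [0.64, -0.2795, 0.2872]
eef_rot: [0.028, 0.013, 0.991, -0.13]
wrist_force: [-0.0, 0.2, -3.1]
opening: 0.153
grasp_force: 58.7
time_s: 14.75
eef_pos: [0.64, -0.2799, 0.2873]
eef_rot: [0.028, 0.013, 0.991, -0.13]
wrist_force: [-0.3, -0.2, -3.9]
opening: 0.157
grasp_force: 58.7
[-0.48802326  0.32297436  1.34303891 -0.21243884  1.30948259 -1.99398908]
```

View pics/t1.png

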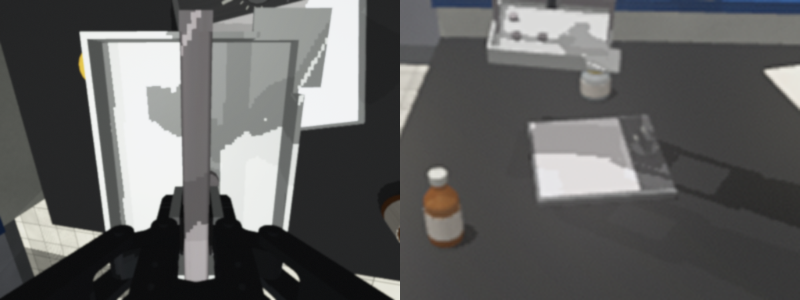

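The wrist view shows the tray still squarely held. In the side crop I can see the pucks at about (512,18), (516,36) and (543,36), so I'll map them into the tray's frame.

```bash
cat >> h.py <<'E'
def tray_pose():
    o=sensors.get_obs();r=R.from_quat(np.roll(o["eef_rot"],-1))
    rt=r*R.from_matrix(np.diag([-1.,1,-1])); return rt,np.array(o["eef_pos"])-r.apply([0,0,.019])-rt.apply([0,0,.085])
def rect(cam,img,c,h=.004,px=2):
    "tray floor seen from above in tray axes, px mm per pixel: col=x from -100, row=y from +80 down"
    rt,t=tray_pose();P=[(-.09,.07),(.09,.07),(.09,-.07),(-.09,-.07)]
    src=np.float32([proj(rt.apply([*p,h])+t,c) for p in P]);dst=np.float32([((x+.1)*1e3/px,(.08-y)*1e3/px) for x,y in P])
    return cv2.warpPerspective(img,cv2.getPerspectiveTransform(src,dst),(int(200/px),int(160/px)))
E
python3 - <<'E'
from h import *
c=imaging.camera_params("side");rt,t=tray_pose()
for u,v in((236,99),(238,108),(251.5,108)):
    r=least_squares(lambda p:proj(rt.apply([p[0],p[1],.013])+t,c)-[u,v],[0,0]);print(r.x.round(3))
print("n",rt.apply([0,0,1]).round(3),[proj(rt.apply([x,y,.004])+t,c).round(0) for x,y in((.096,.071),(.096,-.071),(-.096,.071))])
print("start",[R.from_euler('z',.02).apply(np.array(p)-[.57,.243,0]).round(3)[:2] for p in([.638,.2065,0],[.585,.2564,0],[.6278,.2545,0])])
S=[imaging.camera(n) for n in("scene","side","wrist")]
m=np.hstack([cv2.resize(rect(n,i,imaging.camera_params(n)),(260,208)) for n,i in zip(("scene","side","wrist"),S)])
m2=np.hstack([cv2.resize(S[1][70:140,210:310],(400,280),interpolation=cv2.INTER_CUBIC),cv2.resize(S[0][100:215,120:285],(380,280),interpolation=cv2.INTER_CUBIC)])
cv2.imwrite("pics/t2.png",np.vstack([m2,m]))  if m2.shape[1]==m.shape[1] else print(m.shape,m2.shape)
E
```

```text
[ 0.07  -0.024]
[0.057 0.021]
[0.012 0.015]
n [-0.052  0.258  0.965] [array([225., 119.]), array([231.,  92.]), array([282., 124.])]
start [array([ 0.069, -0.035]), array([0.015, 0.014]), array([0.058, 0.013])]
```

View pics/t2.png

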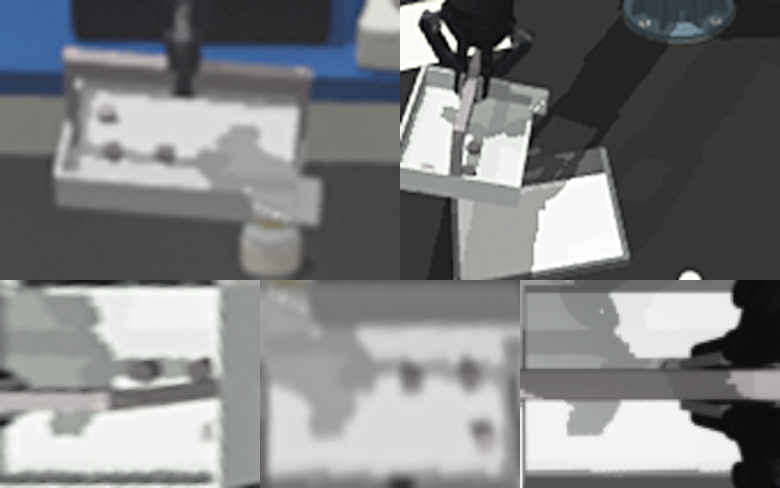

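The pucks have barely moved at 15°: they are at roughly (70,-24), (57,21) and (12,15) mm in the tray's frame. I'll tilt further, gently.

```bash
python3 jog.py '[[0,0,0,0.02,0,0,0],[0,0,0,0.04,0,0,0],[0,0,0,0.06,0,0,0],[0,0,0,0.08,0,0,0],[0,0,0,0.1,0,0,0],[0,0,0,0.12,0,0,0],[0,0,0,0.14,0,0,0],[0,0,0,0.14,0,0,0],[0,0,0,0.14,0,0,0]]'
cat > det.py <<'E'
from h import *
import sys
rt,t=tray_pose();print("n",rt.apply([0,0,1]).round(3),"corner",(rt.apply([-.096,.071,.004])+t).round(3))
for n in("side","scene"):
    i=imaging.camera(n);c=imaging.camera_params(n);cv2.imwrite(f"pics/{sys.argv[1]}_{n}.png",i)
    g=cv2.cvtColor(rect(n,i,c,.010,1),cv2.COLOR_BGR2GRAY)
    bh=cv2.morphologyEx(cv2.GaussianBlur(g,(0,0),2),cv2.MORPH_BLACKHAT,np.ones((27,27)))
    out=[]
    for _ in range(7):
        _,v,_,(x,y)=cv2.minMaxLoc(bh);out.append((x-100,80-y,int(v)));cv2.circle(bh,(x,y),11,0,-1)
    print(n,out)
E
python3 det.py a
```

```text
time_s: 16.12
eef_pos: [0.64, -0.2799, 0.2873]
eef_rot: [0.027, 0.015, 0.98, -0.199]
wrist_force: [0.1, -0.0, -4.4]
opening: 0.154
grasp_force: 58.8
n [-0.047  0.391  0.919] corner [ 0.55  -0.237  0.197]
side [(4, -50, 131), (-100, -27, 111), (-100, -39, 109), (-100, -15, 104), (-99, -50, 100), (-99, -4, 85), (99, -20, 85)]
scene [(61, 1, 140), (-95, -18, 140), (47, 1, 138), (25, 2, 137), (36, 0, 136), (14, 3, 126), (1, 0, 125)]
```

```bash
cat > map.py <<'E'
from h import *
import sys
n=sys.argv[1]
if len(sys.argv)>2: imaging.camera  # live
g=cv2.cvtColor(rect(n,imaging.camera(n),imaging.camera_params(n),.008,1),cv2.COLOR_BGR2GRAY)
s=cv2.resize(g,(40,27),interpolation=cv2.INTER_AREA)
print("x"," ".join(f"{int(-97.5+5*k):>3d}" for k in range(0,40,2)))
for r in range(27): print(f"{int(77-160/27*r):>4d}","".join(f"{v//10:>2d}" for v in s[r]))
E
python3 map.py side
```

```text
x -97 -87 -77 -67 -57 -47 -37 -27 -17  -7   2  12  22  32  42  52  62  72  82  92
  77 161616151516151211111111111111111111111111111111111111111111111111111111111111 9
  71 16161616161616131112121211111212121212121111111111111111111111111111111111111110
  65 16161616161616141211111111111111111111111111111111111111111111111111111111111111
  59 16161616151515141212121212121212121313131313131313131313131313131313131313131313
  53 16151515151515151414141414141415171818181818181919191919181817181818191918171717
  47 15151515151515151515151515151618202121212121212121212121212017171718202120171616
  41 15151515151515151515151515151516182020202021212121202021212017161618212120161415
  35 15161616151516161616161515151515161717171819191818181819201917161618212120161416
  29 15161616161616161616161615151515151515151616161616161616161616161617192119161415
  23 14161616161616161616161616161616161616161616171717171616161617171716161717151415
  17 16191819191918161616161616161616171818191919202020201919191920202017161616151415
  11 1720212122212018161616161616161617192121222222222222212122222222222
[... 603 characters left out ...]
222220171411
 -35 11192222222222222222222222222222222222222221222222222222222222222222222221171410
 -41 11192222222222222222222222222222222221201919202122222222222222222222222221171411
 -47 11182222212121212122222121212222222220151111131821222222212121212222222221181411
 -53 1117202020212120202020202021212121201812 5 5 81520212020202020202121202020171412
 -59  912151616161616151515161616161615151310 6 5 61115151515161615151515141414131111
 -65  8 9 9101010 9 9 9 9 9101010 9 9 9 9 9 7 5 5 5 7 8 9 9 910 9 9 9 9 9 9 9 9 9 8 8
 -71  9 9 9 9 9 9 9 9 9 9 9 9 8 9 9 9 9 9 8 6 5 5 5 5 6 8 9 9 9 9 9 9 9 9 9 9 9 9 9 9
 -77 131313131313131211101010101010101010 9 6 5 5 5 5 5 91213131314141413131313131314
```

```bash
python3 jog.py '[[0,0,0,0,-0.03,0,0],[0,0,0,0,-0.06,0,0],[0,0,0,0,-0.09,0,0],[0,0,0,0,-0.12,0,0],[0,0,0,0,-0.15,0,0],[0,0,0,0,-0.18,0,0],[0,0,0,0,-0.21,0,0],[0,0,0,0,-0.24,0,0],[0,0,0,0,-0.26,0,0],[0,0,0,0,-0.28,0,0]]';python3 jog.py '[[0,0,0,0,-0.01,0,0],[0,0,0,0,-0.02,0,0],[0,0,0,0,-0.03,0,0],[0,0,0,0,-0.04,0,0],[0,0,0,0,-0.04,0,0],[0,0,0,0,-0.04,0,0],[0,0,0,0,-0.04,0,0],[0,0,0,0,-0.04,0,0]]'; python3 det.py b; python3 map.py side;python3 -c "
from h import *
print(sensors.get_obs()['q'])"
```

```text
time_s: 17.52
eef_pos: [0.6399, -0.2799, 0.2873]
eef_rot: [0.164, -0.013, 0.966, -0.199]
wrist_force: [-0.3, -0.4, -4.4]
opening: 0.152
grasp_force: 58.8
time_s: 18.52
eef_pos: [0.64, -0.2798, 0.2873]
eef_rot: [0.183, -0.017, 0.963, -0.199]
wrist_force: [-0.8, 0.2, -4.7]
opening: 0.154
grasp_force: 58.9
n [-0.359  0.377  0.854] corner [ 0.576 -0.248  0.174]
side [(-17, -51, 111), (-100, -9, 90), (86, -53, 73), (88, -42, 69), (-99, -20, 66), (-22, -61, 62), (90, -30, 57)]
scene [(98, -79, 138), (86, -79, 118), (13, 67, 99), (-5, 2, 95), (7, 2, 94), (19, 2, 94), (30, 1, 94)]
x -97 -87 -77 -67 -57 -47 -37 -27 -17  -7   2  12  22  32  42  52  62  72  82  92
  77 14141414151715111111111111111111111111111111111111111111111111111111111111111111
  71 14151615151715121111111111111111111111111111111111111111111111111111111111111112
  65 14151615141514121111111111111111111111111111111111111111111111111111111111111112
  59 14141514141413121212121212121212121313121212121213131312121212131313121212131314
  53 13141514141414151516161717171717171717171717171717171717171616171718171716171717
  47 131
[... 1257 characters left out ...]
202020202020201714111115
 -41 18202020202020202020202020202019191919202020202020202020202020202020201713101216
 -47 18192020202020202020202020201914121214182020202020202020202020202020191613101317
 -53 171919191919191919191919191916 8 5 6 9151919191919191919191919191919181512101417
 -59 151515141415161514151415151612 5 4 5 8121515151514141414141515141414141210101518
 -65 101010 9101010 9 9 9 9 9 9 9 7 5 5 6 8 9 9 9 9 9 9 9 9 9 9 9 9 9 9 9 9 9 8101618
 -71  8 8 8 8 8 8 8 8 8 8 8 7 6 6 5 4 5 6 8 8 8 8 8 8 8 8 8 8 8 8 8 8 8 8 8 8 8101617
 -77  9 9 9 9 9 9 9 9 9 9 7 5 5 5 4 4 5 7 9111111111111111111111111111111111111121617
[-0.51102757  0.11544244  1.66166008 -0.20572804  0.8478702  -2.02089618]
```

Run:
```python
from h import *
w=imaging.camera("wrist");s=imaging.camera("side");c=imaging.camera_params("side");q=imaging.camera("scene");d=imaging.camera_params("scene")
rt,t=tray_pose();p=proj(rt.apply([0,0,.02])+t,c).astype(int);r=proj(rt.apply([0,0,.02])+t,d).astype(int);print(p,r)
z=lambda i,p:cv2.resize(i[max(p[1]-33,0):p[1]+33,max(p[0]-45,0):p[0]+45],(400,295),interpolation=cv2.INTER_CUBIC)
gam=lambda i:(255*(i/255.)**.8).astype(np.uint8)
top=cv2.resize(w[0:384],(400,300));
wc=cv2.resize(w[0:240,200:512],(400,300))
cv2.imwrite("pics/t3.png",np.vstack([np.hstack([top,wc]),np.hstack([z(s,p),z(q,r)])]))
```

```text
[251 101] [145 155]
```

View pics/t3.png

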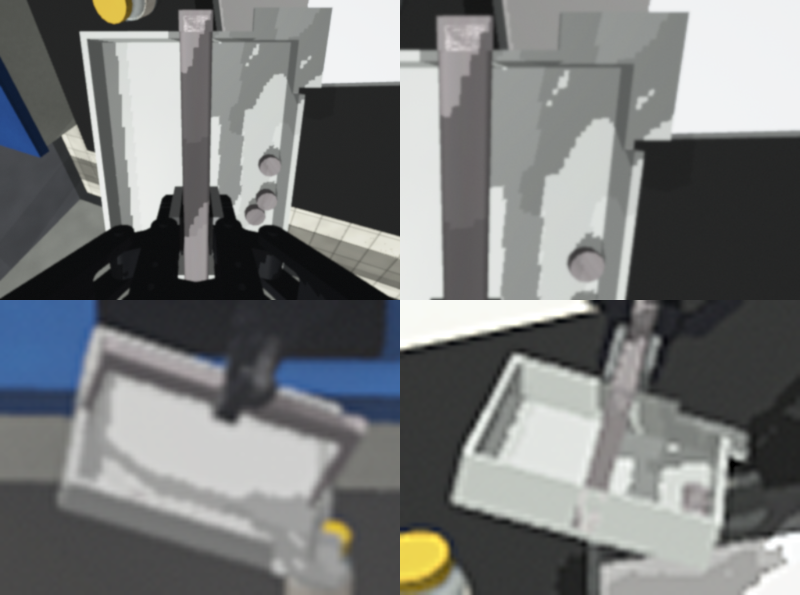

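The wrist view shows all three pucks against the +y wall, at full-picture pixels (344,209), (340,253) and (328,274). They still need to slide along -x, so I'll pitch slowly.

```bash
cat > pk.py <<'E'
from h import *
import sys
n=sys.argv[1];c=imaging.camera_params("wrist");i=imaging.camera("wrist");cv2.imwrite(f"pics/{n}_w.png",i)
rt,t=tray_pose();print("n",rt.apply([0,0,1]).round(3),"corner",(rt.apply([-.096,.071,.004])+t).round(3),"q",sensors.get_obs()["q"].round(2))
g=cv2.cvtColor(rect("wrist",i,c,.013,1),cv2.COLOR_BGR2GRAY);cv2.imwrite(f"pics/{n}_r.png",g)
# pucks: pinkish (red above green) discs on the neutral floor
b=cv2.GaussianBlur(rect("wrist",i,c,.013,1).astype(np.float32),(0,0),2);m=(b[:,:,2]-b[:,:,1])
print("pink, y rows 77..12:");s=cv2.resize(m[:70],(40,14),interpolation=cv2.INTER_AREA)
for r in range(14): print(f"{77-5*r:>4d}"," ".join(f"{int(round(v)):>2d}" for v in s[r]))
E
python3 pk.py c; python3 jog.py '[[0,0,0,-0.01,-0.01,0,0],[0,0,0,-0.02,-0.02,0,0],[0,0,0,-0.03,-0.03,0,0],[0,0,0,-0.04,-0.04,0,0],[0,0,0,-0.05,-0.05,0,0],[0,0,0,-0.06,-0.06,0,0],[0,0,0,-0.07,-0.07,0,0],[0,0,0,-0.08,-0.08,0,0],[0,0,0,-0.09,-0.09,0,0],[0,0,0,-0.1,-0.1,0,0]]'; python3 pk.py d
```

```text
n [-0.359  0.377  0.854] corner [ 0.576 -0.248  0.174] q [-0.51  0.12  1.66 -0.21  0.85 -2.02]
pink, y rows 77..12:
  77 -3 -3 -3 -3 -3 -3 -3 -2 -2 -3 -3 -3 -3 -3 -3 -3 -3 -3 -3 -3 -4 -4 -4 -4 -4 -4 -3 -4 -4 -4 -4 -3 -2 -1 -1 -1 -1 -1 -1 -1
  72 -3 -3 -3 -3 -3 -3 -3 -3 -3 -3 -3 -3 -3 -3 -3 -3 -3 -3 -2 -2 -3 -3 -2 -2 -3 -3 -2 -2 -3 -3 -3 -2 -1 -1 -1 -1 -1 -1 -1 -1
  67 -3 -3 -3 -3 -3 -3 -3 -3 -3 -3 -3 -4 -4 -4 -4 -4 -3 -1  2  3  1  1  3  3  0  1  3  2 -2 -3 -3 -2 -1 -1 -1 -1 -1 -1 -1 -2
  62 -3 -3 -3 -3 -3 -3 -3 -4 -4 -4 -4 -4 -4 -4 -4 -4 -3  1  4  5  4  4  5  5  3  4  5  4  0 -3 -3 -2 -1 -1 -1 -1 -1 -1 -1 -1
  57 -3 -3 -3 -3 -3 -3 -4 -4 -4 -4 -4 -4 -4 -4 -4 -4 -3  1  4  5  4  3  4  4  3  3  4  3 -2 -4 -4 -3 -2 -1 -1 -1 -1 -1 -1 -1
  52 -3 -3 -3 -3 -3 -3 -3 -4 -4 -4 -4 -4 -4 -4 -3 -3 -3 -2  1  1 -1  0  1 -1 -2  0  1 -1 -4 -4 -4 -4 -3 -1 -1 -1 -1 -1 -1 -1
  47 -3 -3 -3 -3 -3 -3 -3 -3 -3 -4 -4 -4 -4 -4 -3 -3 -3 -3 -3 -4 -4 -4 -4 -4 -4 -3 -3 -3 -3 -3 -4 -3 -2 -1 -1 -1 -1 -1 -1 -1
  42 -3 -3 -3 -3 -3 -3 -3 -3 -3 -3 -4 -4 -4 -3 -3 -3 -4 -4 -4 -4 -4 -4 -4 -4 -3 -4 -4 -4 -4 -4 -3 -3 -1 -1 -1
[... 2080 characters left out ...]
 -4 -3 -3 -3 -3 -4 -4 -4 -3 -3 -3 -3 -3 -3 -3 -2 -1 -1 -1 -1 -1 -1 -1 -1 -1
  32 -3 -3 -3 -3 -3 -3 -3 -3 -3 -3 -3 -4 -4 -3 -3 -3 -3 -3 -3 -3 -3 -3 -3 -3 -3 -3 -3 -3 -2 -2 -1 -1 -1 -1 -1 -1 -1 -1 -1 -1
  27 -3 -3 -3 -3 -3 -3 -3 -3 -3 -3 -3 -3 -3 -3 -3 -3 -3 -3 -3 -3 -3 -3 -3 -3 -3 -2 -2 -1 -1 -1 -1 -1 -1 -1 -1 -1 -1 -1 -1 -1
  22 -3 -3 -3 -3 -3 -3 -3 -3 -3 -3 -3 -3 -3 -3 -3 -3 -3 -3 -3 -3 -3 -3 -3 -3 -3 -2 -1 -1 -1 -1 -1 -1 -1 -1 -1 -1 -1 -1 -1 -1
  17 -3 -3 -3 -3 -3 -3 -3 -3 -3 -3 -3 -3 -3 -3 -3 -3 -3 -3 -3 -3 -3 -3 -3 -3 -2 -1 -1 -1 -1 -1 -1 -1 -1 -1 -1 -1 -1 -1 -1 -1
  12 -1 -1 -1 -1 -1 -1 -1 -1 -1 -2 -2 -2 -2 -2 -2 -2 -1 -2 -2 -2 -1 -2 -1  0  1  1  1  1  1  1  1  1  1  1  2  2  2  1  0  0
```

The pucks are now in a row in the lip corner, at about x=-87, -70 and -52 mm and y≈61 mm. I'll let it settle, check the bystanders and hand in.

```bash
python3 jog.py '[[0,0,0,0,0,0,0],[0,0,0,0,0,0,0],[0,0,0,0,0,0,0],[0,0,0,0,0,0,0],[0,0,0,0,0,0,0],[0,0,0,0,0,0,0]]'; python3 pk.py e | sed -n '1p;5,7p'
python3 - <<'E'
from h import *
n={k:imaging.camera(k) for k in("scene","side")}
for k,b,(x,y) in(("jar","scene",(106,187)),("bottle","scene",(246,230)),("beaker","scene",(379,175)),("jar","side",(278,129)),("bottle","side",(202,195)),("beaker","side",(263,347))):
    o=cv2.imread(f"pics/{b}0.png");t=o[y-18:y+18,x-14:x+14]
    w=n[b][y-28:y+28,x-24:x+24];_,v,_,l=cv2.minMaxLoc(cv2.matchTemplate(w,t,cv2.TM_CCOEFF_NORMED));print(k,b,round(v,3),l[0]-10,l[1]-10)
E
```

```text
time_s: 20.92
eef_pos: [0.64, -0.2798, 0.2873]
eef_rot: [0.23, -0.036, 0.961, -0.149]
wrist_force: [-0.4, -0.6, -4.5]
opening: 0.152
grasp_force: 58.8
n [-0.452  0.271  0.85 ] corner [ 0.582 -0.242  0.172] q [-0.6   0.08  1.71  0.04  0.8  -2.26]
  67 -3  0  2  1  0  2  3  1  1  3  2 -1 -2 -2 -2 -2 -2 -2 -2 -2 -3 -3 -3 -3 -3 -3 -3 -3 -3 -2 -3 -2 -1 -1 -1 -2 -2 -2 -1 -2
  62 -2  2  3  3  3  5  5  4  4  5  4  0 -2 -2 -2 -2 -2 -2 -2 -2 -3 -3 -3 -2 -2 -2 -2 -2 -2 -2 -2 -2 -1 -1 -1 -2 -2 -2 -1 -1
  57 -2  2  3  3  2  4  5  3  3  5  4  0 -2 -2 -2 -2 -2 -2 -2 -2 -2 -2 -2 -2 -2 -2 -2 -2 -2 -2 -2 -2 -2 -1 -1 -1 -1 -1 -1 -1
jar scene 1.0 0 0
bottle scene 1.0 0 0
beaker scene 1.0 0 0
jar side 0.513 0 0
bottle side 1.0 0 0
beaker side 0.999 0 0
```

The pucks are still, and the bystanders match their starting positions; the jar is hidden in the side view only.

```bash
python3 -c "
from bench import ctrl, imaging, sensors
print(ctrl.hand_in())"
```

```text
the job is handed in; nothing more can be done
None
```

The job is handed in at about 21 s, verdict not shown: the dimmer measured about 1.41 rad against the 1.40 mark, and the tray is held tilted and still, with all three pucks in a row in the lip corner about 15 cm above the lit panel; the bottle, jar and beaker have not moved.

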